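# Seat the notched die in the leaning jig and latch it

### The arm

A 6-joint arm with a two-finger parallel gripper is mounted at the origin on the work surface. World frame = base frame: x ahead of the robot, y to its left, z up, the work surface at z = 0. Lengths are in mm, angles in rad, forces in N, time in s.
With the tool pointing down it reaches from about 350 to 975 mm from the base axis. Payload 7.1 kg.
Tool frame: the origin (TCP) lies on the front face of the gripper's body, between the roots of the fingers; the fingertips stand 80 mm ahead of it and the grasp point (between the pads) lies 61 mm ahead of it (env.tips_ahead is the distance from the TCP to the fingertips, in mm); z points along the fingers, y is the direction in which the jaws open and shut (so a half turn about z gives the same grasp; the last joint's range is limited). The gripper opens to 88 mm and grips with 3 to 60 N. Pads are 20 mm wide; open, the fingers measure 115 mm over their backs; the gripper's body (75 mm by 178 mm) begins 61 mm behind the grasp point.
Start: joints at [-1.145, 0.423, 1.63, -0, 1.089, -0.019], TCP at [268.938, -564.161, 302.675] pointing down, gripper open.
Joint ranges: [-3, 3], [-0.9, 2.11], [0.09, 2.58], [-1.31, 4.45], [0.11, 2.69], [-2.54, 2.54]. Speed limits (rad/s): [2.39, 2.39, 3.01, 3.14, 3.14, 3.14].

### API

Orientations are given as a unit quaternion [x, y, z, w].
In Python, from station import env, set_gripper, viewer, workorder gives the robot as it stands. Calls block until the motion is done:
- env.reach(position, orientation): joint-space move of the TCP to a pose.
- env.move_l(position, rot=None, rate=150, f_stop=None): straight line of the TCP; rot=None keeps the orientation; rate is the mean speed in mm/s. With f_stop (N) it stops when the force on the tool has changed by that much, and returns True; else False.
- env.move_joints(angles): joint-space move.
- set_gripper(opening): finger opening in mm; the grip force is fixed at half the most; returns when the fingers have stopped.
- env.hold(seconds).
- env.ik(position, orientation): joint angles nearest the present ones, or None.
- env.read_state(): the state.
- viewer.camera(name): name is "side" or "top" or "wrist"; returns the picture (400x640x3 uint8, blue, green, red); there is no depth.
- viewer.camera_params(name): a dict with "fx", "fy", "cx", "cy" (pixels), "pose" (4x4, takes a point from camera to world coordinates); the wrist camera has in their place "tool_from_camera" (4x4, takes a point from camera to tool coordinates, whose origin is the TCP and whose axes are the flange's). Camera axes: x right, y up, looking along -z (the intrinsics and any distortion apply to the point x, -y, -z); pixel columns grow to the right and rows downward; lengths in mm; the calibration is good to about 2 mm. A picture is of the moment at which its call begins: read the wrist's pose just before it. camera_params takes no time and is no camera call.
A pose or a line that the arm cannot do raises env.IKError and nothing moves.
- workorder.sign_off(): hands the job in, once; it reports no verdict.
The state is a dict: "time_s": time; "qpos": joint angles; "dq": joint speeds; "tau": joint torques, N m; "tool_pos": TCP position; "orientation": TCP orientation; "force": force on the tool from outside, world axes, zero at the start; "wrist_torque": the same for the moment, N m; "width": finger opening in mm.
Only numpy, scipy, OpenCV 4.12 (cv2) and the standard library are available. Lean on these libraries where they do the work, as an engineer would, in place of code of your own. Each camera call takes 0.05 s, during which the arm holds its last target.

### The job

Put the notched steel die block into the pocket of the leaning jig, notch over the pocket's corner key, lowering it in (do not drop it) until it sits flat on the pocket floor. Then swing the latch by its post over the die until it is fully closed against its stop, let go, and leave the spare block, the hammer and the fire brick where they are.

Things in the scene. Friction and masses are not known exactly. Their poses are not given: they have to be found in the camera images.
- die_center (a point): Centre, half-way up (18 mm), of the loose notched steel die, 0.3-0.6 kg, standing on the table. Base 60 (x) x 44 (y) x 12 mm high; a square notch, 14 mm along x by 12 mm along y, goes right through its +x +y corner. On top a centred rib 60 mm long (x), 20 mm wide (y), 24 mm high (36 mm in all): grip it by the rib, across y. z up.
- jig: The jig: grey stand fixed to the table, base 150 x 120 mm, origin at the underside. Its bare steel face, 114 x 100 mm, leans 0.5 rad (28.6 degrees) from level and looks up and along the stand's -x, roughly away from the robot, so it is reached with the tool tilted back towards the robot; the heading varies. It holds the pocket and the latch.
- pocket (a point): Centre of the pocket floor. z square out of the face, x up the slope (roughly towards the robot), y across it. Pocket 12 mm deep, 62.4 (x) x 46.4 mm (y), 4 mm 45-degree lead-in inside that depth at its mouth; a 7 mm high key fills its +x +y corner to match the die's notch (1.2 mm clearance all round). Seated, the die's axes lie along these, its centre 18 mm out on z, base top flush with the face.
- latch (a joint): Swing latch: dark flat steel bar with an upright round post, turning about the face's normal. 0 = fully open, 2.094 rad = fully closed over the die's rib, at its stop; starts between 0 and 0.5. About 2 N at the post moves it; it stays where left. Bar 8 mm thick, underside 38.5 mm above the pocket floor, 2.5 mm over a fully seated die.
- latch_post (a point): Half-way up the latch's round post, where to grip or push: 14 mm diameter, 40 mm tall above the bar (20 mm above and below this point), square to the jig's face (z along it, outwards). It moves on a 62 mm radius about latch_pivot.
- latch_pivot (a point): On the latch's turning axis, level with latch_post: 48 mm up the slope (pocket x) from the pocket's centre and 66.5 mm above its floor. Axes as pocket. At latch value q the post stands 62 mm from here along (cos a, sin a) of x and y, a = -1.047 - q: open it is up the slope on the -y side; closed it is straight down the slope (-x), over the die.
- spare: Bystander, loose steel block of the same base size, 60 by 44 by 12 mm, without a notch and with a round boss 28 mm across and 24 mm high instead of a rib; origin at the centre of its underside. It may change places with the die. Leave it.
- hammer: Bystander, loose hand hammer, about 0.3 m long, lying on the table beyond the two blocks; origin at its underside near the middle. Leave it.
- firebrick: Bystander, loose fire brick 114 by 200 by 64 mm on the table to the right of the jig; origin at the centre of its underside. Leave it.
Not all that is in view belongs to the job. Leave any black, blue or turquoise look-alike of the part that bears die_center alone.

How it is judged (in metres and radians):
On the way, in this order (a step that is already met when the one before it is completed fails the run):
1. the die sits flat and square on the pocket floor, latch still open (x of die_center in the frame of pocket between -0.003 and 0.003 m and y of die_center in the frame of pocket between -0.003 and 0.003 m and z of die_center in the frame of pocket between 0.016 and 0.02 m and angle between the z axis of die_center and the z axis of pocket, either way round below 0.04 rad and angle between the x axis of die_center and the x axis of pocket, either way round below 0.08 rad and value of joint latch below 1.2 rad), for 0.2 s.
2. the latch is closed over the seated die (x of die_center in the frame of pocket between -0.003 and 0.003 m and y of die_center in the frame of pocket between -0.003 and 0.003 m and z of die_center in the frame of pocket between 0.016 and 0.02 m and angle between the z axis of die_center and the z axis of pocket, either way round below 0.04 rad and angle between the x axis of die_center and the x axis of pocket, either way round below 0.08 rad and value of joint latch above 2 rad), for 0.2 s.
At the end, for the whole second after the job is handed in: The die rests still in the pocket, centre within 3 mm of the pocket's centre along and across the face, its base within 2 mm of the floor, flat within 0.04 rad and square within 0.08 rad, and the latch is closed to more than 2.0 rad (of 2.094) (all of step 2 and linear speed of die below 0.01 m/s); the robot touches nothing.
It fails at once if the die was let go above the pocket (more than 15 mm above its seat) instead of being lowered in (horizontal distance between die_center and pocket below 0.05 m and z of die_center in the frame of pocket above 0.033 m and contact force between die and anything else below 0.05 N).
It fails at once if the spare block, hammer or fire brick was shifted more than 40 mm (distance of any of spare, hammer, firebrick from where it was at the start of the episode above 0.04 m).
It also fails if it takes over 58 s, if anything falls off the work surface, if the arm or the gripper's body presses on something with over 40 N, if the wrist force passes 120 N, or if a joint passes its speed limit or range.

## Working session

There is one attempt and no reset: what is moved stays moved. The work goes in short steps, each a Python script; the robot and the scene stay as the last script left them, time stands still between calls to the robot, and variables do not carry over. Pictures are saved under pics/ and viewed, and the job is handed in when it is done.

```bash
ls; mkdir -p pics
python3 - <<'E'
from station import env, set_gripper, viewer, workorder
import cv2, numpy as np
print(env.read_state())
for n in ("side","top","wrist"):
    cv2.imwrite(f"pics/{n}0.png",viewer.camera(n)); print(n,viewer.camera_params(n))
E
```

```text
pics
{'time_s': 0.0, 'qpos': array([-1.14499067e+00,  4.23841536e-01,  1.63065789e+00, -2.34395721e-05,
        1.08858659e+00, -1.90229866e-02]), 'dq': array([ 0.00021032,  0.00044398, -0.00027851, -0.00119937,  0.00061908,
        0.00145234]), 'tau': array([ 1.36408031e-03, -5.44611669e+01, -2.73668075e+01,  6.45460468e-02,
        2.26622843e-02, -1.29731616e-04]), 'tool_pos': array([ 268.77326518, -563.79529571,  301.91378144]), 'orientation': array([ 9.75366256e-01,  2.20590364e-01, -1.60989379e-04, -7.29195462e-04]), 'force': array([-1.07562185, -0.22426003, -0.26144535]), 'wrist_torque': array([-0.02818768,  0.02182778,  0.01315573]), 'width': 87.89417968773292}
side {'fx': 387.61805265103595, 'fy': 387.61805265103595, 'cx': 318.77848653010267, 'cy': 198.5485565847997, 'pose': array([[-7.08684179e-01,  3.55559771e-01, -6.09379999e-01,
        -9.99441153e+01],
       [-7.05511084e-01, -3.51554734e-01,  6.15356302e-01,
         6.47429655e+02],
       [ 4.56552194e-03,  8.66017620e-01,  4.99992638e-01,
         6.32303862e+02],
       [ 0.00000000e+00,  0.00000000e+00,  0.0000
[... 262 characters left out ...]
.14927063e-02, -8.86751480e-03,
         1.19134777e+01],
       [-1.23563007e-02,  1.68069656e-01,  9.85697678e-01,
         1.13044490e+03],
       [ 0.00000000e+00,  0.00000000e+00,  0.00000000e+00,
         1.00000000e+00]])}
wrist {'fx': 327.9926850810874, 'fy': 327.9926850810874, 'cx': 315.32737471377044, 'cy': 198.08400675912412, 'tool_from_camera': array([[-4.31111645e-05,  9.61907451e-01,  2.73375299e-01,
         7.58218373e+01],
       [ 9.99999986e-01, -2.49282607e-06,  1.66470899e-04,
        -2.69093052e-01],
       [ 1.60811076e-04,  2.73375302e-01, -9.61907437e-01,
        -8.11533586e+01],
       [ 0.00000000e+00,  0.00000000e+00,  0.00000000e+00,
         1.00000000e+00]])}
```

View pics/top0.png

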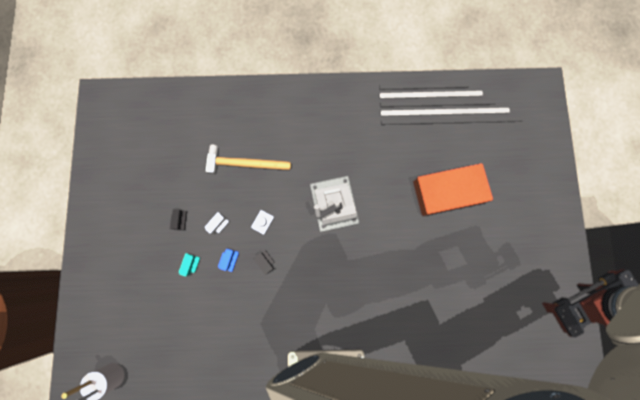

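View pics/side0.png

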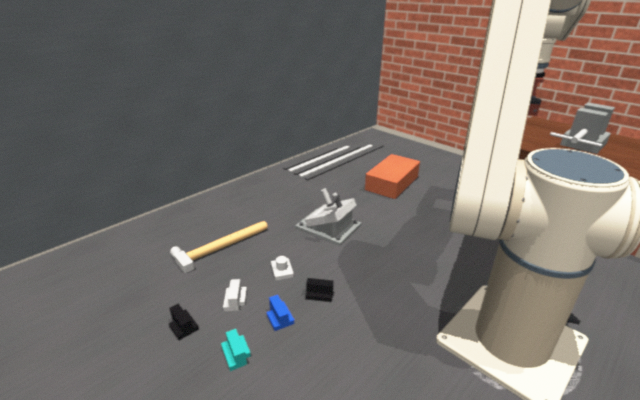

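View pics/wrist0.png

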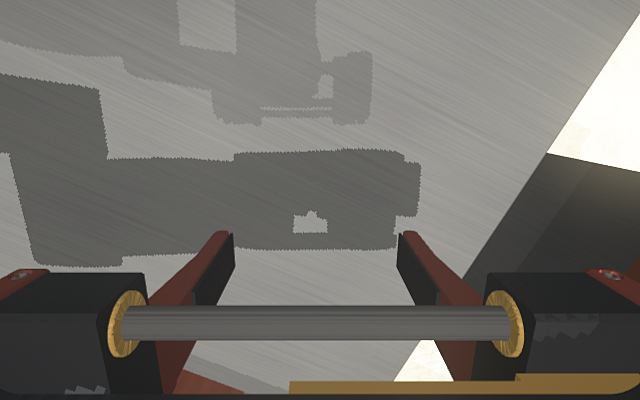

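The top view shows the white die at about (216,223), the spare with its round boss at (262,222), the jig at (334,203) with the latch post at about (337,197), and black, blue and turquoise decoys around them. Next come helpers and an enlarged crop.

```bash
cat > h.py <<'E'
from station import env, set_gripper, viewer, workorder
import cv2, numpy as np
from scipy.spatial.transform import Rotation as R
def pose(name, st=None):
    p=viewer.camera_params(name)
    if name!="wrist": return p, p["pose"]
    st=st or env.read_state()
    T=np.eye(4);T[:3,:3]=R.from_quat(st["orientation"]).as_matrix();T[:3,3]=st["tool_pos"]
    return p, T@p["tool_from_camera"]
def ray(p,T,u,v):
    d=np.array([(u-p["cx"])/p["fx"],-(v-p["cy"])/p["fy"],-1.]); return T[:3,3],T[:3,:3]@d
def atz(p,T,u,v,z):
    o,d=ray(p,T,u,v); return o+d*(z-o[2])/d[2]
def proj(p,T,X):
    c=(np.atleast_2d(X)-T[:3,3])@T[:3,:3]
    return np.c_[p["cx"]+p["fx"]*c[:,0]/-c[:,2], p["cy"]-p["fy"]*c[:,1]/-c[:,2]]
E
python3 - <<'E'
from h import *
im=cv2.imread("pics/top0.png"); c=im[170:250,190:370]; cv2.imwrite("pics/top0c.png",cv2.resize(c,None,fx=4.4,fy=4.4,interpolation=cv2.INTER_CUBIC))
im=cv2.imread("pics/side0.png"); c=im[180:320,210:370]; cv2.imwrite("pics/side0c.png",cv2.resize(c,None,fx=4.2,fy=4.2,interpolation=cv2.INTER_CUBIC))
p,T=pose("top")
for n,u,v,z in [("die",216,223,18),("spare",262,222,18),("jig",334,203,40),("post",337,197,100),("brick",455,189,64),("hammer",250,162,10)]: print(n,atz(p,T,u,v,z).round(0))
print(viewer.camera_params("top").keys())
E
```

```text
die [484. 326.  18.]
spare [484. 186.  18.]
jig [534. -33.  40.]
post [542. -39. 100.]
brick [ 565. -388.   64.]
hammer [675. 226.  10.]
dict_keys(['fx', 'fy', 'cx', 'cy', 'pose'])
```

View pics/top0c.png

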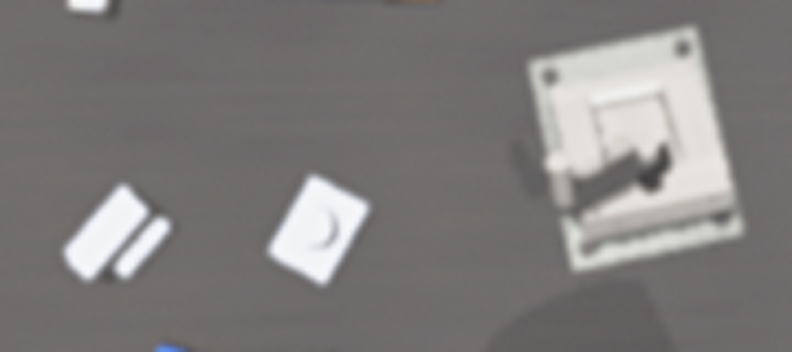

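View pics/side0c.png

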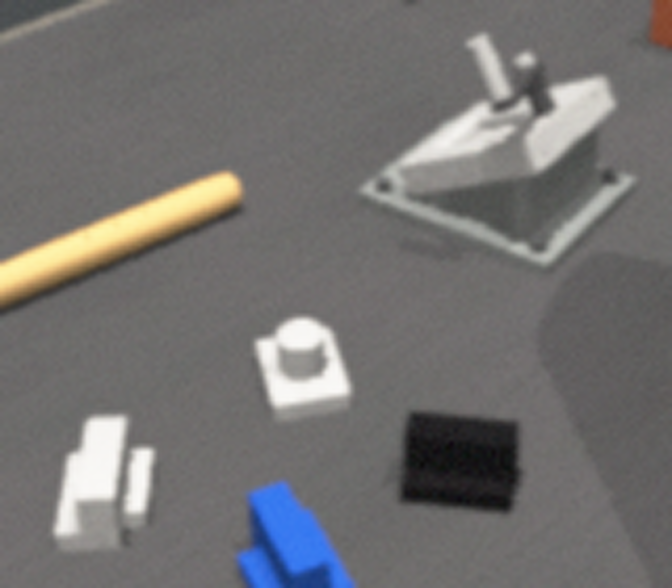

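The die is at about (484,326) and its rib direction is visible. The latch post is pale and starts on the open side. On the way to the die I'll take a wrist look at the jig.

Run:
```python
from h import *
def down(yaw): # tool x at yaw, z down
    x=np.array([np.cos(yaw),np.sin(yaw),0]);z=np.array([0,0,-1.]);return R.from_matrix(np.c_[x,np.cross(z,x),z]).as_quat()
for y in (0,np.pi/2,-np.pi/2,np.pi): print(y,env.ik([535,-35,340],down(y)),env.ik([484,326,260],down(y)))
env.reach([535,-35,340],down(0))
st=env.read_state(); im=viewer.camera("wrist"); cv2.imwrite("pics/w1.png",im); np.save("pics/w1.npy",pose("wrist",st)[1])
print(st["tool_pos"],st["time_s"])
```

```text
0 [-8.75248370e-02  2.48795286e-01  1.79154022e+00 -4.44089210e-16
  1.10125715e+00  1.48327149e+00] [ 5.72361622e-01  4.15317533e-01  1.75611650e+00 -4.44089210e-16
  9.70158625e-01  2.14315795e+00]
1.5707963267948966 [-8.75248370e-02  2.48795286e-01  1.79154022e+00 -4.44089210e-16
  1.10125715e+00 -8.75248370e-02] [ 5.72361622e-01  4.15317533e-01  1.75611650e+00 -4.44089210e-16
  9.70158625e-01  5.72361622e-01]
-1.5707963267948966 None None
3.141592653589793 [-8.75248370e-02  2.48795286e-01  1.79154022e+00 -4.44089210e-16
  1.10125715e+00 -1.65832116e+00] [ 5.72361622e-01  4.15317533e-01  1.75611650e+00 -4.44089210e-16
  9.70158625e-01 -9.98434705e-01]
[535.0413298  -35.59366251 339.97719574] 2.275
```

View pics/w1.png

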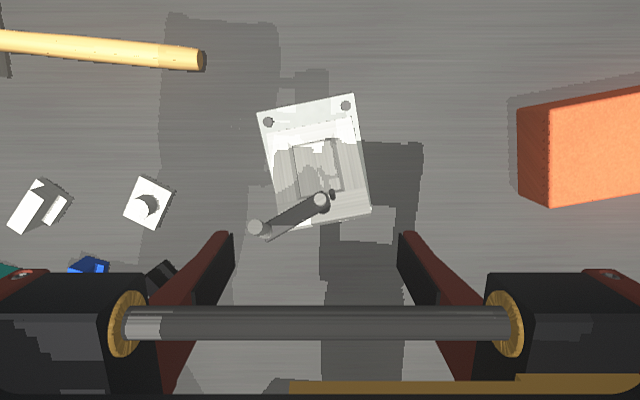

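The wrist view shows the jig face at roughly (260–372, 95–240), the post top at (255,227), and the pivot at (320,200). I'll enlarge it.

Run:
```python
from h import *
im=cv2.imread("pics/w1.png"); c=im[85:250,240:390]; c=cv2.resize(c,None,fx=5,fy=5,interpolation=cv2.INTER_CUBIC)[:, :]
c=cv2.resize(im[85:205,245:385],None,fx=5,fy=5,interpolation=cv2.INTER_CUBIC).astype(float)
c=255*(c/255)**1.8
cv2.imwrite("pics/w1c.png",c.astype(np.uint8))
cv2.imwrite("pics/w1d.png",cv2.resize(im[170:260,235:385],None,fx=5,fy=5,interpolation=cv2.INTER_CUBIC))
```

```text
(no output)
```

View pics/w1c.png

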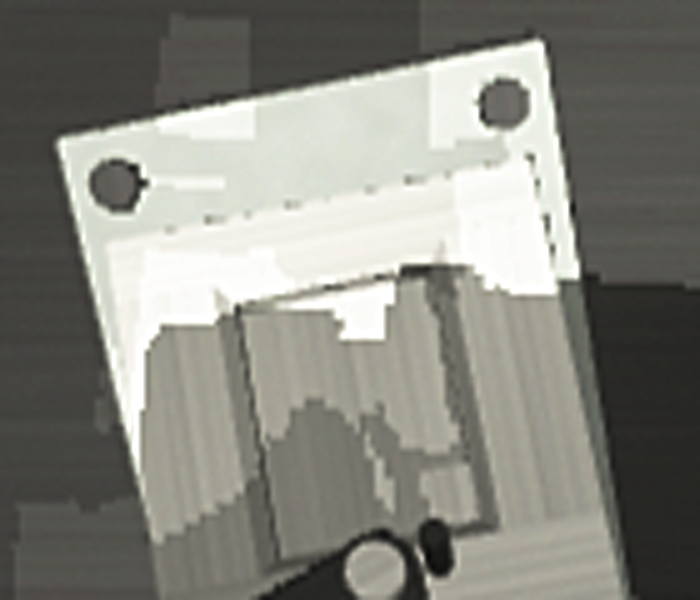

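View pics/w1d.png

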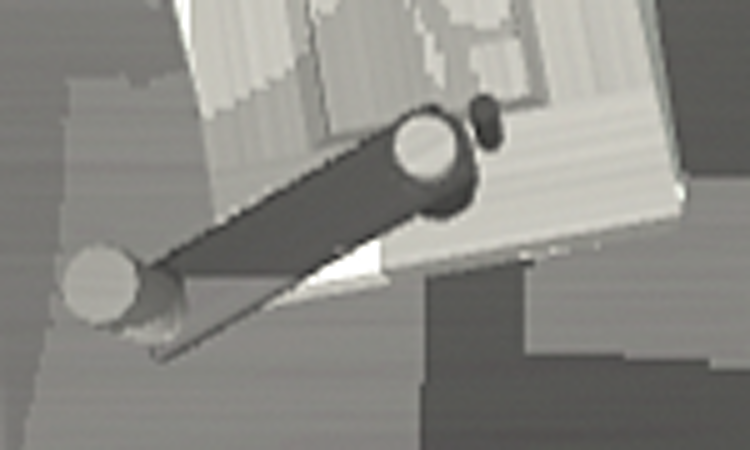

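```bash
cat >> h.py <<'E'
from scipy.optimize import least_squares
TILT=0.5
def Rp(yaw,tilt=TILT):
    # pocket rotation: x up the slope; heading yaw of horizontal part of pocket -x (downslope) in world
    d=np.array([np.cos(yaw),np.sin(yaw),0]);k=np.array([0,0,1.])
    x=-d*np.cos(tilt)+k*np.sin(tilt); z=d*np.sin(tilt)+k*np.cos(tilt)
    return np.c_[x,np.cross(z,x),z]
def rect(hx,hy,z): return [(-hx,-hy,z),(-hx,hy,z),(hx,hy,z),(hx,-hy,z)]
def model(q=None):
    L=[rect(35.2,27.2,12),rect(31.2,23.2,8),rect(31.2,23.2,0)]
    L.append([(31.2-12.8,23.2,7),(31.2-12.8,23.2-10.8,7),(31.2,23.2-10.8,7)])
    if q is not None:
        a=-1.047-q; c=np.array([48+62*np.cos(a),62*np.sin(a)])
        for zz in (46.5,86.5): L.append([(c[0]+7*np.cos(t),c[1]+7*np.sin(t),zz) for t in np.linspace(0,2*np.pi,24)])
        for zz in (46.5,): L.append([(48+9*np.cos(t),9*np.sin(t),zz) for t in np.linspace(0,2*np.pi,24)])
    return L
def draw(im,p,T,pos,Rm,L,off,s,col=(0,0,255),closed=True):
    for l in L:
        uv=proj(p,T,np.array(l)@Rm.T+pos); uv=((uv-off+0.5)*s-0.5)
        cv2.polylines(im,[np.round(uv*8).astype(int)],closed and len(l)>3,col,1,cv2.LINE_AA,3)
def down(yaw):
    x=np.array([np.cos(yaw),np.sin(yaw),0]);z=np.array([0,0,-1.]);return R.from_matrix(np.c_[x,np.cross(z,x),z]).as_quat()
def toolR(Rm,sgn=1): # tool z=-pocket z, tool x = -sgn*pocket x
    x=-sgn*Rm[:,0];z=-Rm[:,2];return R.from_matrix(np.c_[x,np.cross(z,x),z]).as_quat()
E
python3 - <<'E'
from h import *
p=viewer.camera_params("wrist"); T=np.load("pics/w1.npy")
f=np.array([245,85])
def c(u,v): return np.array([u,v])/5+f-0.4
obs=[((-31.2,-23.2,8),c(238,308)),((31.2,-23.2,0),c(278,560)),((-31.2,23.2,8),c(428,275)),((31.2,23.2,8),c(485,525))]
pu=np.array([100,283])/5+[235,170]-.4
def res(v):
    Rm=Rp(v[3]); r=[]
    for X,uv in obs: r.append(proj(p,T,Rm@X+v[:3])[0]-uv)
    a=-1.047-v[4]; r.append(proj(p,T,Rm@[48+62*np.cos(a),62*np.sin(a),86.5]+v[:3])[0]-pu)
    return np.ravel(r)
s=least_squares(res,[535,-33,50,-.2,0.2]); print(s.x,s.fun.round(2))
Rm=Rp(s.x[3]); im=cv2.imread("pics/w1.png"); o=np.array([235,85])
k=cv2.resize(im[85:245,235:385],None,fx=4,fy=4,interpolation=cv2.INTER_CUBIC); draw(k,p,T,s.x[:3],Rm,model(s.x[4]),o,4); cv2.imwrite("pics/w1f.png",k)
for sg in (1,-1):
    for h in (94,150,250): print(sg,h,env.ik(s.x[:3]+Rm[:,2]*h,toolR(Rm,sg)))
E
```

```text
[ 5.37806354e+02 -3.57811627e+01  4.13497386e+01  1.78383867e-01
  1.70760772e-01] [-0.25 -0.45  0.39  1.66  0.68 -0.96 -1.47  0.09  0.53 -0.27]
1 94 [-0.02917921  0.77190942  1.55989204 -0.10265613  1.30207022  1.41538786]
1 150 [-0.02146046  0.7357238   1.48560759 -0.09652765  1.4125769   1.41013628]
1 250 [-0.00900216  0.6977095   1.32541182 -0.0895042   1.61091549  1.40230871]
-1 94 [-0.02917921  0.77190942  1.55989204 -0.10265613  1.30207022 -1.72620479]
-1 150 [-0.02146046  0.7357238   1.48560759 -0.09652765  1.4125769  -1.73145637]
-1 250 [-0.00900216  0.6977095   1.32541182 -0.0895042   1.61091549 -1.73928394]
```

View pics/w1f.png

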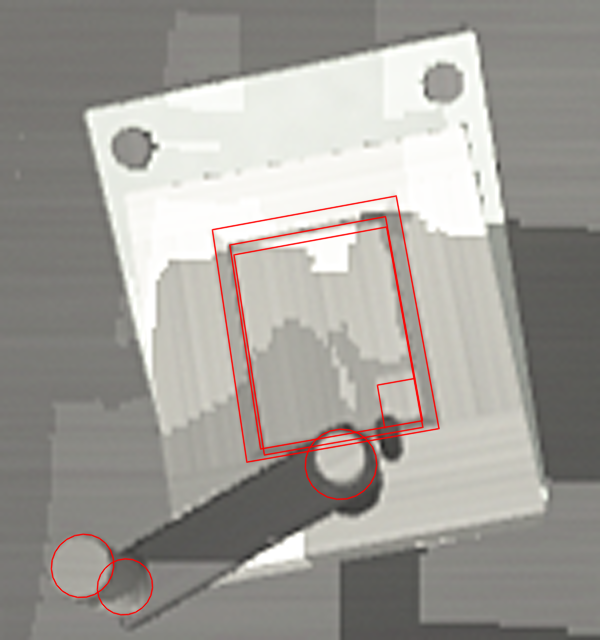

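The model fits, and the key matches at the lower right of the pocket (q≈0.17). I'll take a second, face-on view of the jig to refine it.

Run:
```python
from h import *
P=np.array([537.8,-35.8,41.3]);Rm=Rp(.178)
env.reach(P+Rm[:,2]*215,toolR(Rm,1))
st=env.read_state(); im=viewer.camera("wrist"); cv2.imwrite("pics/w2.png",im); T=pose("wrist",st)[1]; np.save("pics/w2.npy",T)
print(st["tool_pos"],st["time_s"])
p=viewer.camera_params("wrist"); uv=proj(p,T,P)[0].astype(int);print(uv)
u0,v0=max(uv[0]-80,0),max(uv[1]-65,0)
k=im[v0:v0+150,u0:u0+160]; k=cv2.resize(k,None,fx=4,fy=4,interpolation=cv2.INTER_CUBIC); cv2.imwrite("pics/w2c.png",k)
draw(k,p,T,P,Rm,model(.17),np.array([u0,v0]),4); cv2.imwrite("pics/w2f.png",k); print(u0,v0)
```

```text
[638.82831105 -17.94588576 229.41538598] 2.9583
[315 189]
235 124
```

View pics/w2c.png

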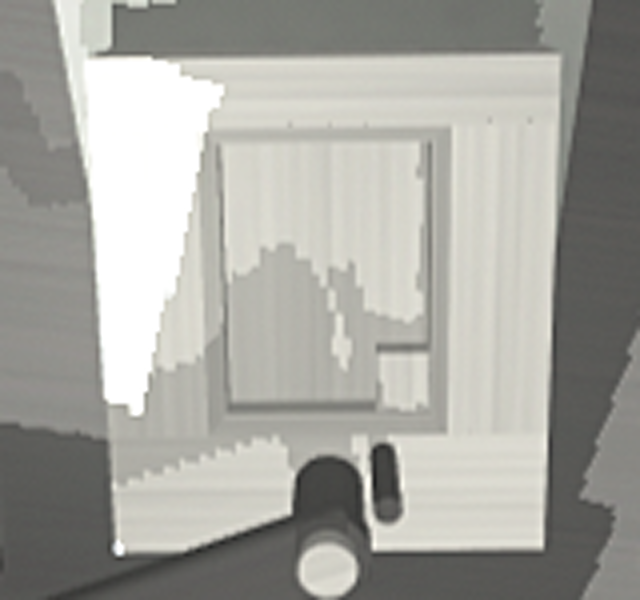

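View pics/w2f.png

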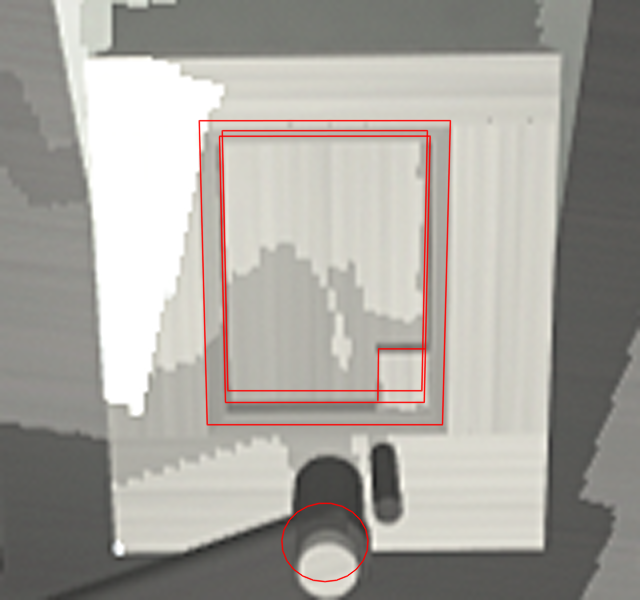

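Run:
```python
from h import *
p=viewer.camera_params("wrist"); T1=np.load("pics/w1.npy");T2=np.load("pics/w2.npy")
c1=lambda u,v: np.array([u,v])/5+[245,85]-.4
c2=lambda u,v: (np.array([u,v])+.5)/4+[235,124]-.5
obs=[(T1,(-31.2,-23.2,8),c1(238,308)),(T1,(31.2,-23.2,0),c1(278,560)),(T1,(-31.2,23.2,8),c1(428,275)),(T1,(31.2,23.2,8),c1(485,525)),
(T2,(-35.2,-27.2,12),c2(205,128)),(T2,(-35.2,27.2,12),c2(451,127)),(T2,(35.2,27.2,12),c2(446,433)),(T2,(35.2,-27.2,12),c2(211,434)),
(T2,(18.4,12.4,7),c2(378,350)),(T2,(31.2,-23.2,8),c2(229,411)),(T2,(-31.2,-23.2,8),c2(219,141)),(T2,(31.2,23.2,8),c2(428,410))]
pu=np.array([100,283])/5+[235,170]-.4
def res(v,ob,post):
    Rm=R.from_rotvec(np.r_[v[5:],0,0][:2].tolist()+[0]).as_matrix()@Rp(v[3]) if len(v)>5 else Rp(v[3]); r=[]
    for T,X,uv in ob: r.append(proj(p,T,Rm@X+v[:3])[0]-uv)
    if post:
        a=-1.047-v[4]; r.append(proj(p,T1,Rm@[48+62*np.cos(a),62*np.sin(a),86.5]+v[:3])[0]-pu)
    return np.ravel(r)
x0=[538,-36,41,.18,.17]
for nm,ob,post,xx in [("all",obs,1,x0),("w1",obs[:4],1,x0),("w2",obs[4:],0,x0),("all tilt",obs,1,x0+[0,0])]:
    s=least_squares(res,xx,args=(ob,post)); print(nm,s.x.round(3),np.sqrt((s.fun**2).mean()).round(2)); print(s.fun.round(1))
    if nm=="all": np.save("pics/pk.npy",s.x); S=s.x
im=cv2.imread("pics/w2c.png"); draw(im,p,T2,S[:3],Rp(S[3]),model(S[4]),np.array([235,124]),4); cv2.imwrite("pics/w2g.png",im)
```

```text
all [ 5.38187e+02 -3.62890e+01  4.38220e+01  1.82000e-01  1.82000e-01] 0.73
[-0.  -0.4  0.8  2.   1.1 -1.1 -0.8  0.2 -1.3 -0.3  0.4 -0.3 -0.1 -0.4
 -0.5 -0.5  0.7  1.3 -0.5 -0.3  0.3  0.3 -0.2 -0.2  0.4 -0.2]
w1 [ 5.37806e+02 -3.57810e+01  4.13500e+01  1.78000e-01  1.71000e-01] 0.84
[-0.2 -0.4  0.4  1.7  0.7 -1.  -1.5  0.1  0.5 -0.3]
w2 [ 5.37209e+02 -3.65890e+01  4.28620e+01  1.83000e-01  1.70000e-01] 0.57
[-1.1 -0.1  0.4 -0.1 -0.1 -0.5 -0.2 -0.5  0.8  1.3 -0.2 -0.4  0.5  0.5
 -0.1 -0.3]
all tilt [ 5.38099e+02 -3.63200e+01  4.38050e+01  1.84000e-01  1.64000e-01
 -5.00000e-03  1.20000e-02] 0.73
[ 0.  -0.3  0.8  2.   1.1 -1.  -0.8  0.1 -1.3 -0.5  0.3 -0.5 -0.1 -0.3
 -0.6 -0.4  0.7  1.4 -0.5 -0.3  0.3  0.2 -0.2 -0.1  0.4 -0.2]
```

View pics/w2g.png

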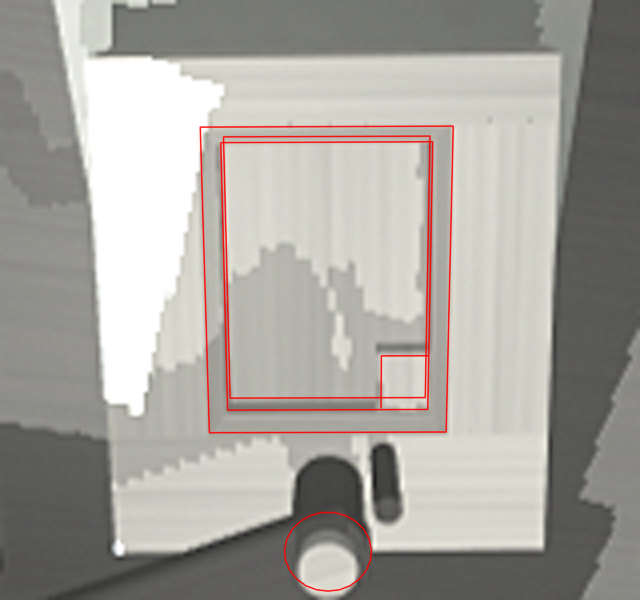

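The key must be 14 x 12 mm with inner faces at (17.2, 11.2), which explains its residual. I'll correct that, refit, and go to look at the die.

```bash
sed -i 's/31.2-12.8/17.2/g; s/23.2-10.8/11.2/g' h.py
python3 - <<'E'
from h import *
p=viewer.camera_params("wrist"); T1=np.load("pics/w1.npy");T2=np.load("pics/w2.npy")
c1=lambda u,v: np.array([u,v])/5+[245,85]-.4
c2=lambda u,v: (np.array([u,v])+.5)/4+[235,124]-.5
obs=[(T1,(-31.2,-23.2,8),c1(238,308)),(T1,(31.2,-23.2,0),c1(278,560)),(T1,(-31.2,23.2,8),c1(428,275)),(T1,(31.2,23.2,8),c1(485,525)),(T1,(17.2,11.2,7),c1(420,468)),
(T2,(-35.2,-27.2,12),c2(205,128)),(T2,(-35.2,27.2,12),c2(451,127)),(T2,(35.2,27.2,12),c2(446,433)),(T2,(35.2,-27.2,12),c2(211,434)),
(T2,(17.2,11.2,7),c2(378,350)),(T2,(31.2,-23.2,8),c2(229,411)),(T2,(-31.2,-23.2,8),c2(219,141)),(T2,(31.2,23.2,8),c2(428,410)),(T2,(31.2,-23.2,0),c2(230,403))]
pu=np.array([100,283])/5+[235,170]-.4
def res(v):
    Rm=Rp(v[3]); r=[]
    for T,X,uv in obs: r.append((proj(p,T,Rm@X+v[:3])[0]-uv)*(1 if T is T2 else .5))
    a=-1.047-v[4]; r.append((proj(p,T1,Rm@[48+62*np.cos(a),62*np.sin(a),86.5]+v[:3])[0]-pu))
    return np.ravel(r)
s=least_squares(res,[538,-36,41,.18,.17]); print(s.x.round(3)); print(s.fun.round(1)); np.save("pics/pk.npy",s.x)
env.reach([484,326,200],down(-.3+0.0))
st=env.read_state(); im=viewer.camera("wrist"); cv2.imwrite("pics/w3.png",im); np.save("pics/w3.npy",pose("wrist",st)[1]); print(st["tool_pos"],st["time_s"],st["qpos"])
E
```

```text
[ 5.38585e+02 -3.64130e+01  4.45890e+01  1.84000e-01  1.83000e-01]
[-0.  -0.3  0.5  0.9  0.6 -0.7 -0.3 -0.  -0.1  0.8 -1.3 -0.1  0.7 -0.2
  0.3 -0.  -0.3 -0.  -0.3  0.4 -0.3  0.1  0.4  0.5  0.1  0.1  0.1 -0.9
  0.4 -0.2]
[484.74071607 325.50701185 200.96974414] 4.4 [ 5.71042812e-01  4.96985981e-01  1.78987691e+00 -2.64223870e-04
  8.53145550e-01  2.44251589e+00]
```

View pics/w3.png

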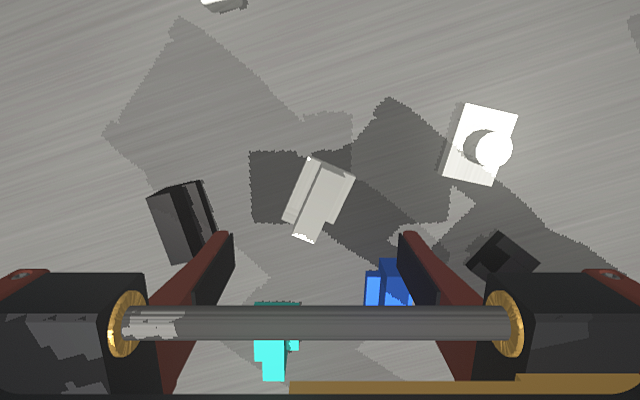

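Run:
```python
from h import *
im=cv2.imread("pics/w3.png")
cv2.imwrite("pics/w3c.png",cv2.resize(im[140:260,260:380],None,fx=5,fy=5,interpolation=cv2.INTER_CUBIC))
```

```text
(no output)
```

View pics/w3c.png

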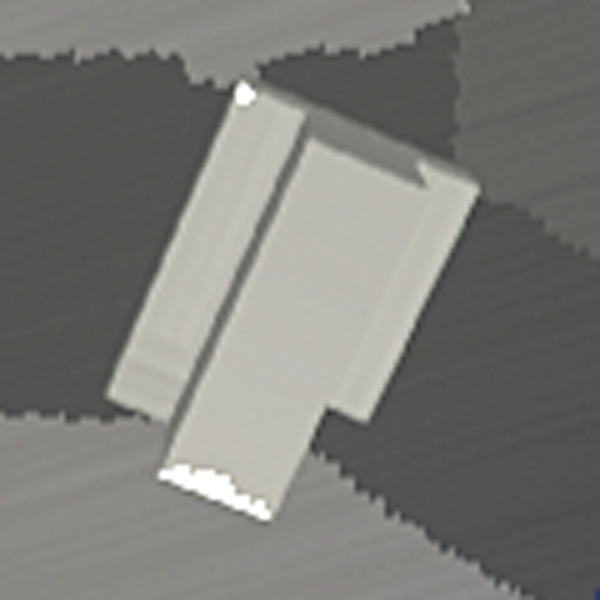

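The enlargement shows the die clearly, with its notch at the lower right (328–368, 405–422 in the crop). So +x points down along the rib and +y points right. I'll fit its pose.

```bash
cat >> h.py <<'E'
DIE=dict(A=(-30,-22,12),B=(-30,22,12),C=(16,22,12),D=(16,10,12),E=(30,-22,12),F=(-30,-10,36),G=(-30,10,36),H=(30,-10,36),I=(30,10,36))
def diemodel(): 
    b=[(-30,-22),(-30,22),(16,22),(16,10),(30,10),(30,-22)]
    return [[(x,y,12) for x,y in b],[(x,y,0) for x,y in b],rect(30,10,36)]
E
python3 - <<'E'
from h import *
p=viewer.camera_params("wrist"); T=np.load("pics/w3.npy")
c=lambda u,v:(np.array([u,v])+.5)/5+[260,140]-.5
ob=dict(A=c(240,82),B=c(478,187),C=c(368,422),D=c(328,405),E=c(108,397),F=c(312,138),G=c(428,187),H=c(160,478),I=c(268,520))
def res(v):
    Rm=R.from_euler("z",v[2]).as_matrix()
    return np.ravel([proj(p,T,Rm@DIE[k]+[v[0],v[1],v[3] if len(v)>3 else 0])[0]-ob[k] for k in ob])
for x0 in ([484,326,2.5],[484,326,2.5,0]):
    s=least_squares(res,x0); print(s.x.round(3),s.fun.reshape(-1,2).round(1).tolist())
    if len(x0)==3: np.save("pics/die.npy",s.x); S=s.x
im=cv2.imread("pics/w3c.png"); draw(im,p,T,np.r_[S[:2],0],R.from_euler("z",S[2]).as_matrix(),diemodel(),np.array([260,140]),5); cv2.imwrite("pics/w3f.png",im)
# grasp IK options : tool x = -sgn * die x
pk=np.load("pics/pk.npy");Rm=Rp(pk[3])
for sg in (1,-1):
    yaw=S[2]+(np.pi if sg==1 else 0)
    print(sg,env.ik([S[0],S[1],95],down(yaw)))
E
```

```text
[482.871 324.886   2.438] [[0.2, 0.4], [0.9, -0.2], [0.6, 0.2], [-3.9, -1.5], [0.0, 0.4], [-0.4, 0.1], [0.4, 0.4], [0.4, -0.3], [1.7, 0.3]]
[4.82969e+02 3.24860e+02 2.43800e+00 3.51000e-01] [[0.2, 0.3], [0.9, -0.2], [0.6, 0.2], [-3.9, -1.5], [-0.0, 0.5], [-0.4, 0.0], [0.4, 0.4], [0.4, -0.2], [1.7, 0.4]]
1 None
-1 [ 5.71803229e-01  6.63934212e-01  1.82044057e+00 -4.44089210e-16
  6.57217873e-01 -2.95465675e-01]
```

View pics/w3f.png

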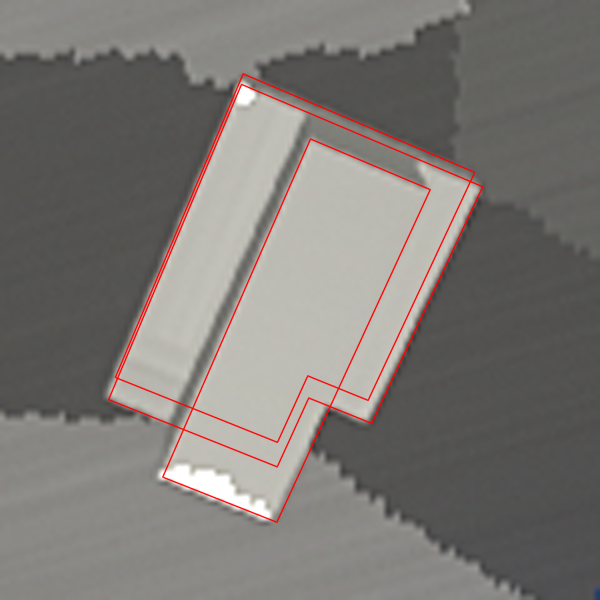

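The overlay fits; point D was hidden behind the rib, so I drop it. Only tool x = +die x can be reached. Grasping with tips about 4 mm above the base.

Run:
```python
from h import *
p=viewer.camera_params("wrist"); T=np.load("pics/w3.npy")
c=lambda u,v:(np.array([u,v])+.5)/5+[260,140]-.5
ob=dict(A=c(240,82),B=c(478,187),C=c(368,422),E=c(108,397),F=c(312,138),G=c(428,187),H=c(160,478),I=c(274,521))
def res(v):
    Rm=R.from_euler("z",v[2]).as_matrix()
    return np.ravel([proj(p,T,Rm@DIE[k]+[v[0],v[1],0])[0]-ob[k] for k in ob])
S=least_squares(res,[484,326,2.44]).x; print(S); np.save("pics/die.npy",S)
q=down(S[2])
set_gripper(56)
env.reach([S[0],S[1],150],q)
hit=env.move_l([S[0],S[1],95.5],q,rate=60,f_stop=8)
st=env.read_state();print(hit,st["tool_pos"],st["force"])
st=env.read_state(); im=viewer.camera("wrist"); cv2.imwrite("pics/w4.png",im); print(st["time_s"])
```

```text
[483.07269467 325.09919353   2.434765  ]
False [483.2990716  325.25588134  95.81466268] [-0.43539744 -0.51772012 -0.05362191]
8.5083
```

View pics/w4.png

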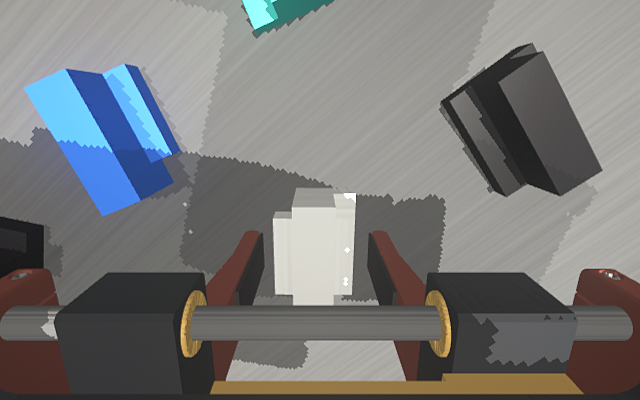

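The die stands squarely between the fingers with its notch at the upper left. Gripping and lifting.

Run:
```python
from h import *
S=np.load("pics/die.npy"); 
set_gripper(12); st=env.read_state(); print(st["width"],st["tool_pos"],st["force"])
env.move_l([S[0],S[1],240],down(S[2]),rate=120)
st=env.read_state();print(st["width"],st["force"])
pk=np.load("pics/pk.npy");Rm=Rp(pk[3])
tq=toolR(Rm,-1)
# hover offset downslope 35 mm (pocket -x), 180 above floor
env.reach(pk[:3]+Rm@[-40,0,200],tq)
st=env.read_state(); im=viewer.camera("wrist"); cv2.imwrite("pics/w5.png",im); T=pose("wrist",st)[1]; np.save("pics/w5.npy",T); np.save("pics/w5st.npy",np.r_[st["tool_pos"],st["orientation"]])
print(st["time_s"],st["tool_pos"],st["width"])
cv2.imwrite("pics/w5c.png",cv2.resize(im[80:310,220:420],None,fx=2.6,fy=2.6,interpolation=cv2.INTER_CUBIC))
```

```text
19.819242176664613 [482.90192765 324.91153753  95.53747497] [-0.89035242 -0.99891611  2.77063261]
20.130140931668425 [ 0.01240947 -0.16403707 -4.67113281]
11.9667 [667.24090434 -11.49577288 200.73850434] 19.775580748080536
```

View pics/w5.png

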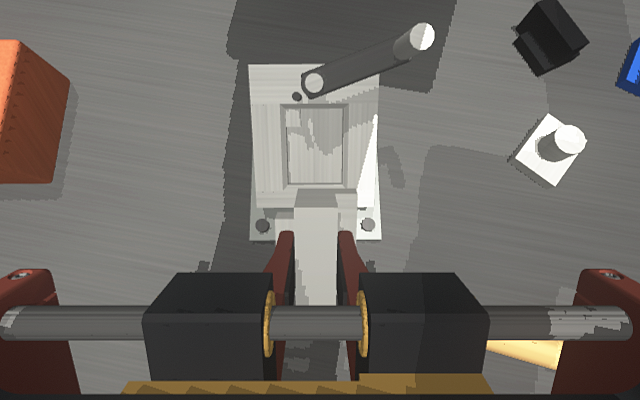

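View pics/w5c.png

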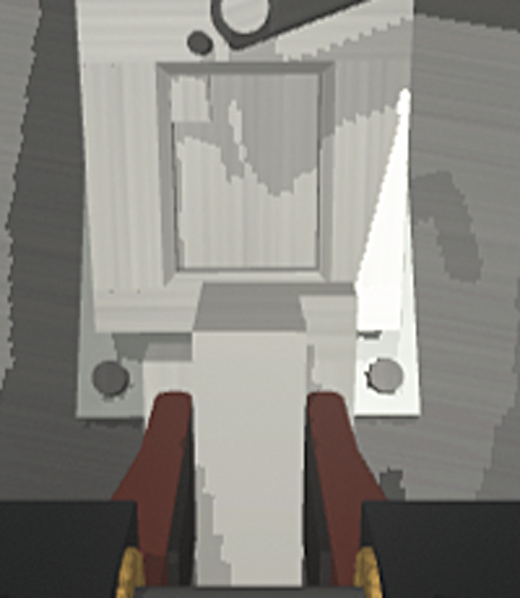

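All the parts are visible in one frame: the pocket at about (281–348, 104–190) and the held die's front end at about (275–357, 189–230). Enlarging both.

Run:
```python
from h import *
im=cv2.imread("pics/w5.png")
cv2.imwrite("pics/w5a.png",cv2.resize(im[95:200,260:370],None,fx=6,fy=5.7,interpolation=cv2.INTER_CUBIC)) if 0 else cv2.imwrite("pics/w5a.png",cv2.resize(im[95:195,260:370],None,fx=6,fy=6,interpolation=cv2.INTER_CUBIC))
cv2.imwrite("pics/w5b.png",cv2.resize(im[180:280,260:375],None,fx=6,fy=6,interpolation=cv2.INTER_CUBIC))
```

```text
(no output)
```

View pics/w5a.png

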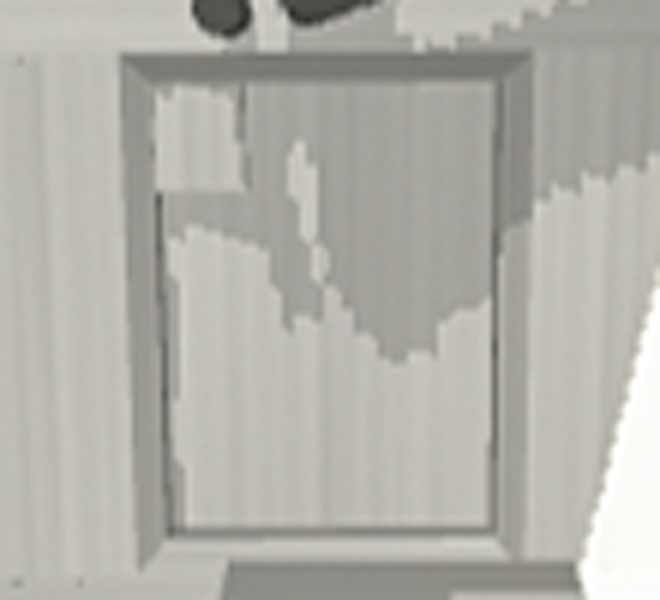

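View pics/w5b.png

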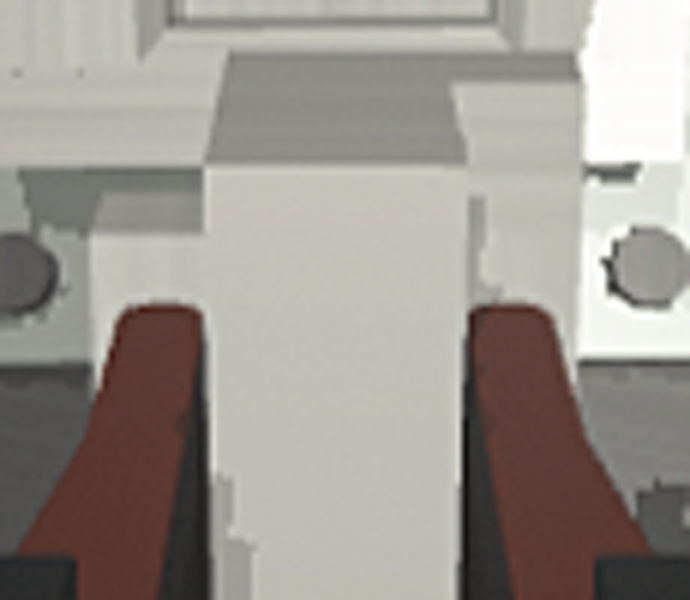

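Run:
```python
from h import *
p=viewer.camera_params("wrist"); T=np.load("pics/w5.npy"); C=p["tool_from_camera"]
c=lambda u,v:(np.array([u,v])+.5)/6+[260,95]-.5
d=lambda u,v:(np.array([u,v])+.5)/6+[260,180]-.5
pob=[((35.2,27.2,12),c(122,55)),((35.2,-27.2,12),c(535,55)),((-35.2,27.2,12),c(140,570)),((-35.2,-27.2,12),c(520,560)),((31.2,-23.2,8),c(501,80)),((-31.2,23.2,8),c(166,539)),((-31.2,-23.2,8),c(497,537)),((17.2,11.2,7),c(246,190))]
dob=[((30,10,36),d(205,165)),((30,-10,36),d(468,163)),((30,-22,12),d(580,81)),((30,-22,0),d(577,57)),((30,10,0),d(230,53)),((16,22,12),d(91,232)),((30,-10,12),d(453,84))]
# in tool frame; nominal axes: x=tool x, y=-tool y, z=-tool z
N=np.diag([1.,-1,-1])
def mk(ob,rot):
    def res(v):
        Rm=R.from_rotvec([v[3] if 'x' in rot else 0,v[4] if 'y' in rot else 0,v[5] if 'z' in rot else 0]).as_matrix()@N
        return np.ravel([proj(p,C,Rm@X+v[:3])[0]-u for X,u in ob])
    return res
for nm,ob,x0 in (("pocket",pob,[40,0,200,0,0,0]),("die",dob,[0,0,95,0,0,0])):
    for rot in ("","z","yz","xyz"):
        s=least_squares(mk(ob,rot),x0); print(nm,rot,s.x.round(3),np.sqrt((s.fun**2).mean()).round(2))
    print(s.fun.reshape(-1,2).round(1).tolist())
st=np.load("pics/w5st.npy");pk=np.load("pics/pk.npy")
Rt=R.from_quat(st[3:]).as_matrix(); print("pk in tool by w1/w2", Rt.T@(pk[:3]-st[:3]), R.from_matrix(Rt.T@Rp(pk[3])@N.T).as_rotvec())
```

```text
pocket  [ 3.95880e+01 -1.32000e-01  2.01149e+02  0.00000e+00  0.00000e+00
  0.00000e+00] 0.55
pocket z [ 3.95770e+01 -1.34000e-01  2.01143e+02  2.87000e-01  0.00000e+00
 -7.00000e-03] 0.49
pocket yz [ 3.969300e+01 -1.380000e-01  2.008390e+02 -3.059409e+03  1.300000e-02
 -7.000000e-03] 0.49
pocket xyz [ 3.97500e+01 -4.60000e-01  2.00624e+02  4.10000e-02  1.70000e-02
 -5.00000e-03] 0.46
[[-0.0, -0.1], [-0.0, -0.5], [-0.0, 0.3], [0.4, 1.0], [-0.1, 0.4], [0.4, -0.3], [-0.8, -0.8], [0.1, 0.0]]
die  [-1.329  0.711 97.976  0.     0.     0.   ] 0.57
die z [-1.3120e+00  5.9400e-01  9.7961e+01 -8.6000e-02  0.0000e+00  4.0000e-03] 0.56
die yz [-1.4290e+00  6.1800e-01  9.7352e+01  9.5040e+01 -1.1000e-02  3.0000e-03] 0.52
die xyz [-1.4510e+00  7.3600e-01  9.7421e+01 -5.0000e-03 -1.1000e-02  2.0000e-03] 0.51
[[-0.0, -0.4], [-0.2, 0.1], [1.1, 0.7], [-0.9, -0.7], [0.2, -0.2], [0.2, 0.3], [-0.4, 0.1]]
pk in tool by w1/w2 [ 40.19455375  -0.94152756 199.84846218] [2.60009273e-05 2.77461817e-04 1.92058512e-04]
```

The held-die and pocket measurements agree with each other and with the earlier fit to about 1 mm. I'll move above the pocket using the same-camera relative offset and check up close.

Run:
```python
from h import *
s5=np.load("pics/w5st.npy");Rt=R.from_quat(s5[3:]).as_matrix()
seat=s5[:3]+Rt@[40.9,-.75,104.0]
qt=(R.from_matrix(Rt)*R.from_rotvec([0,0,-.008])).as_quat()
np.save("pics/seat.npy",np.r_[seat,qt])
up=-Rt[:,2]
print(seat, "vs w1/w2", np.load("pics/pk.npy")[:3]+up*95.5)
env.move_l(seat+up*28,qt,rate=90); env.hold(.2)
st=env.read_state(); im=viewer.camera("wrist"); cv2.imwrite("pics/w6.png",im); np.save("pics/w6st.npy",np.r_[st["tool_pos"],st["orientation"]])
print(st["time_s"],Rt.T@(st["tool_pos"]-seat),st["force"],st["width"])
cv2.imwrite("pics/w6b.png",cv2.resize(im[130:240,255:385],None,fx=6,fy=5.45*0+6,interpolation=cv2.INTER_CUBIC)[:600])
```

```text
[583.09456883 -27.9328273  129.05454545] vs w1/w2 [583.57419604 -28.03818847 128.41063562]
13.325 [-2.88755644e-01 -1.68493015e-02 -2.83786830e+01] [-1.04607101 -0.18464401 -3.76423577] 20.00967915144743
```

View pics/w6.png

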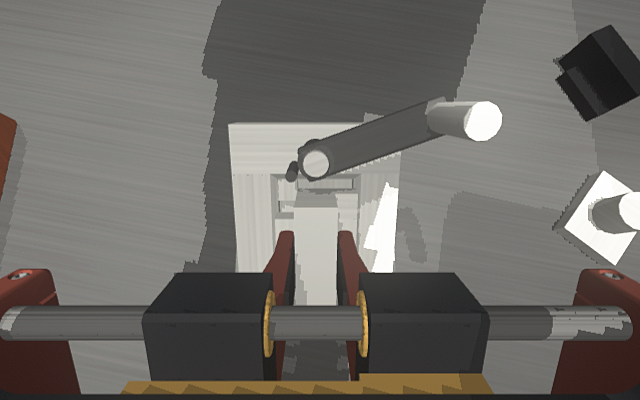

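View pics/w6b.png

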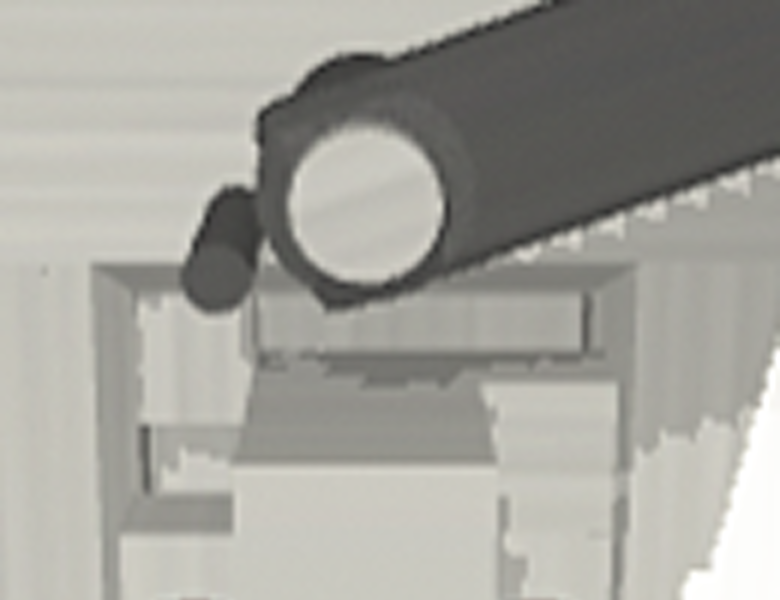

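Run:
```python
from h import *
p=viewer.camera_params("wrist"); C=p["tool_from_camera"]
s5=np.load("pics/w5st.npy");s6=np.load("pics/w6st.npy");R5=R.from_quat(s5[3:]).as_matrix();R6=R.from_quat(s6[3:]).as_matrix()
d=lambda u,v:(np.array([u,v])+.5)/6+[255,130]-.5
N=np.diag([1.,-1,-1])
pw=s5[:3]+R5@[39.58,-.13,201.1]
pt=R6.T@(pw-s6[:3]); print("pocket in tool pred",pt)
pob=[((35.2,27.2,12),d(92,265)),((35.2,-27.2,12),d(638,262)),((17.2,11.2,7),d(247,424)),((31.2,-23.2,8),d(590,290)),((31.2,-23.2,0),d(583,292))]
dob=[((30,10,36),d(233,463)),((30,-10,36),d(496,463)),((30,-22,12),d(618,382)),((16,22,12),d(118,533)),((30,10,0),d(257,362)),((30,-10,12),d(484,384))]
def mk(ob,n):
    def res(v):
        Rm=R.from_rotvec([0,0,v[3] if n else 0]).as_matrix()@N
        return np.ravel([proj(p,C,Rm@X+v[:3])[0]-u for X,u in ob])
    return res
for nm,ob,x0 in (("pocket",pob,[0,0,125,0]),("die",dob,[0,0,95,0])):
    for n in (0,1):
        s=least_squares(mk(ob,n),x0); print(nm,s.x.round(3),s.fun.reshape(-1,2).round(1).tolist())
```

```text
pocket in tool pred [ -0.94275556   0.65104263 125.47930621]
pocket [ -0.901   0.266 122.008   0.   ] [[-0.7, 0.1], [-0.3, 0.6], [1.2, 0.3], [0.0, 1.0], [-0.2, -2.1]]
pocket [-8.49000e-01  5.10000e-02  1.22005e+02  7.00000e-03] [[-0.7, -0.3], [-0.2, 0.8], [1.1, 0.1], [0.0, 1.2], [-0.2, -1.9]]
die [-1.008  0.595 96.801  0.   ] [[0.1, 0.6], [0.3, 0.6], [-0.2, 0.3], [0.3, 0.3], [0.2, -2.0], [-0.7, -0.0]]
die [-1.0020e+00  7.3600e-01  9.6776e+01 -5.0000e-03] [[0.1, 0.7], [0.2, 0.5], [-0.2, 0.1], [0.4, 0.5], [0.2, -1.9], [-0.7, -0.1]]
```

Alignment is within about 0.4 mm in x and y. Lowering with a force stop.

Run:
```python
from h import *
v=np.load("pics/seat.npy");seat,qt=v[:3],v[3:];Rt=R.from_quat(qt).as_matrix();up=-Rt[:,2]
f0=env.read_state()["force"]
hit=env.move_l(seat-up*4,qt,rate=22,f_stop=12)
env.hold(.1);st=env.read_state(); print(hit,st["time_s"],(Rt.T@(st["tool_pos"]-seat)).round(2),"f tool",(Rt.T@(st["force"]-f0)).round(1),st["wrist_torque"].round(2),st["width"])
im=viewer.camera("wrist"); cv2.imwrite("pics/w7.png",im)
cv2.imwrite("pics/w7b.png",cv2.resize(im[130:240,255:385],None,fx=6,fy=6,interpolation=cv2.INTER_CUBIC)[:600])
```

```text
True 14.5667 [-0.04  0.11 -1.96] f tool [ 3.7 -0.4 -8.5] [-0.04  0.01  0.  ] 19.904596230938814
```

View pics/w7b.png

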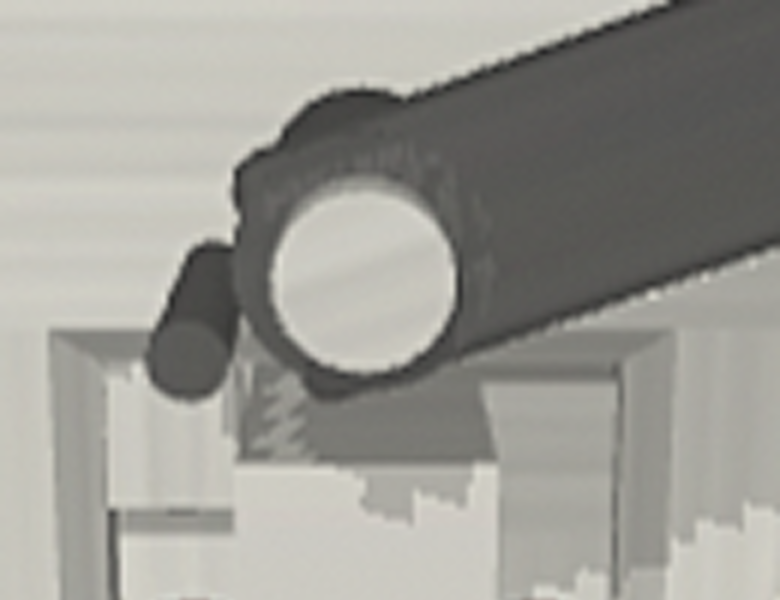

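It stopped with an 8.5 N axial force and the base top looks flush with the face. I'll check for a hard stop with a slight extra press.

Run:
```python
from h import *
v=np.load("pics/seat.npy");seat,qt=v[:3],v[3:];Rt=R.from_quat(qt).as_matrix();up=-Rt[:,2]
s0=env.read_state()
hit=env.move_l(s0["tool_pos"]-up*2.0,qt,rate=10,f_stop=18)
env.hold(.1);st=env.read_state(); print(hit,st["time_s"],(Rt.T@(st["tool_pos"]-seat)).round(2),"f tool",(Rt.T@(st["force"]-s0["force"])).round(1),st["wrist_torque"].round(2),st["width"])
p=viewer.camera_params("wrist"); C=p["tool_from_camera"]
d=lambda u,v:(np.array([u,v])+.5)/6+[255,130]-.5
N=np.diag([1.,-1,-1])
pob=[((35.2,27.2,12),d(50,330)),((35.2,-27.2,12),d(678,328)),((31.2,-23.2,8),d(622,375))]
dob=[((30,10,36),d(235,463)),((30,-10,36),d(498,462)),((30,-22,12),d(615,381)),((16,22,12),d(118,533)),((30,-10,12),d(484,381))]
for ob in (pob,dob):
    s=least_squares(lambda v:np.ravel([proj(p,C,N@X+v)[0]-u for X,u in ob]),[0,0,96]); print(s.x.round(2),s.fun.round(1))
```

```text
False 14.9667 [ 0.09  0.13 -1.98] f tool [ 1.9  2.1 -5.1] [ 0.03  0.4  -0.06] 19.731978893753134
[-1.53  0.41 96.26] [-0.1  0.5 -0.1  0.9  0.2 -1.5]
[-0.66  0.64 96.55] [-0.1  0.   0.1  0.2  0.4 -0.   0.3 -0.2 -0.6 -0. ]
```

There is a hard stop and the image fit gives the same depth for die and pocket (96.3 vs 96.6), so the die is seated. Releasing and backing off along the normal.

Run:
```python
from h import *
v=np.load("pics/seat.npy");seat,qt=v[:3],v[3:];Rt=R.from_quat(qt).as_matrix();up=-Rt[:,2]
s0=env.read_state(); np.save("pics/seated.npy",np.r_[s0["tool_pos"],s0["orientation"]])
env.move_l(s0["tool_pos"]+up*0.3,qt,rate=20)
set_gripper(44); st=env.read_state(); print(st["time_s"],st["width"],st["force"].round(1))
env.move_l(s0["tool_pos"]+up*30,qt,rate=60)
env.move_l(s0["tool_pos"]+up*110+Rt[:,0]*-20,qt,rate=150)
st=env.read_state(); im=viewer.camera("wrist"); cv2.imwrite("pics/w8.png",im); np.save("pics/w8st.npy",np.r_[st["tool_pos"],st["orientation"]]); print(st["time_s"])
cv2.imwrite("pics/w8b.png",cv2.resize(im[40:250,230:480],None,fx=2.8,fy=2.8,interpolation=cv2.INTER_CUBIC))
cv2.imwrite("pics/side8.png",viewer.camera("side"))
```

```text
15.8167 44.17747495527362 [-1.   0.1 -0.7]
17.1583
```

View pics/w8b.png

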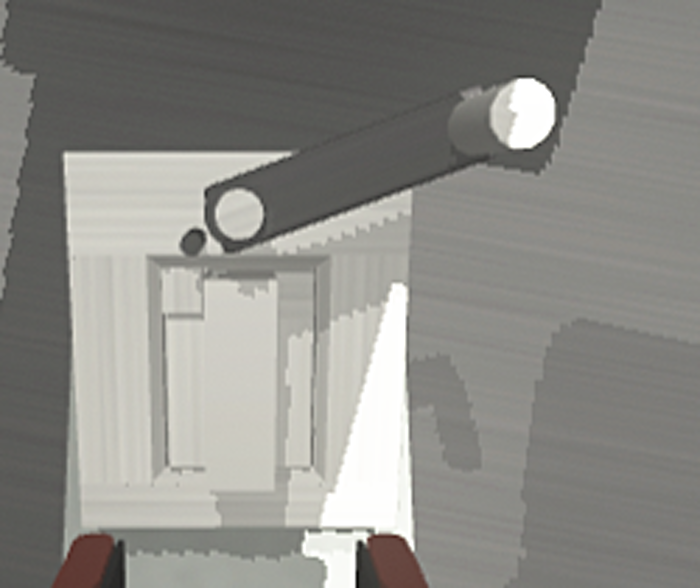

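The die sits in the pocket with its base flush and the key in the notch. The post top is at (417.1, 80.4). I'll check the die pose and q numerically, then check IK for the arc.

```bash
cat >> h.py <<'E'
N=np.diag([1.,-1,-1])
E
python3 - <<'E'
from h import *
p=viewer.camera_params("wrist"); C=p["tool_from_camera"]
s8=np.load("pics/w8st.npy");R8=R.from_quat(s8[3:]).as_matrix()
c=lambda u,v:(np.array([u,v])+.5)/2.8+[230,40]-.5
im=cv2.imread("pics/w8.png")
k=im[105:225,275:355]; k=cv2.resize(k,None,fx=5,fy=5,interpolation=cv2.INTER_CUBIC)
sd=np.load("pics/seated.npy"); Rs=R.from_quat(sd[3:]).as_matrix()
Pw=sd[:3]+Rs@[-.9,0.4,95.7]
Tw=np.eye(4);Tw[:3,:3]=R8;Tw[:3,3]=s8[:3];T=Tw@C
# camera-bias-free: pocket in tool as seen (w7: -1.53,.41,96.3)
Pv=sd[:3]+Rs@[-1.4,.5,96.3]
Rm=Rs@N
def f(v): a=-1.047-v[0]; return proj(p,T,Rm@[48+62*np.cos(a),62*np.sin(a),86.5]+Pv)[0]-c(524,113)
s=least_squares(f,[.18]);print(s.x,s.fun, Pv,np.load("pics/pk.npy")[:4])
draw(k,p,T,Pv,Rm,model(s.x[0]),np.array([275,105]),5)
draw(k,p,T,Pv,Rm,diemodel(),np.array([275,105]),5,(0,160,0))
cv2.imwrite("pics/w8f.png",k)
E
```

```text
[0.17161345] [-0.80409702  0.21493224] [539.78022787 -35.37456898  45.58547658] [ 5.38585185e+02 -3.64130834e+01  4.45888007e+01  1.84101891e-01]
```

View pics/w8f.png

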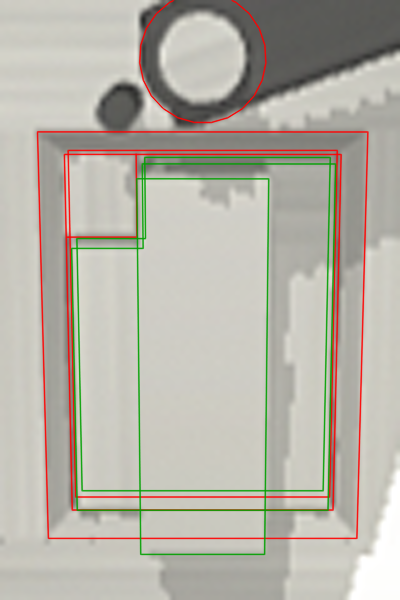

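```bash
cat >> h.py <<'E'
def arc(q,h=132.):
    sd=np.load("pics/seated.npy"); Rs=R.from_quat(sd[3:]).as_matrix(); Rm=Rs@N
    P=sd[:3]+Rs@[-.6,0,95.5]; a=-1.047-q
    pos=P+Rm@[48+62*np.cos(a),62*np.sin(a),h]
    Rt=Rm@R.from_euler("z",2.094-q).as_matrix()@np.diag([-1.,1,-1])
    return pos,R.from_matrix(Rt).as_quat()
E
python3 - <<'E'
from h import *
for q,h in [(.172,200),(.172,132),(.6,132),(1,132),(1.5,132),(2.094,132),(2.15,132),(2.094,200)]:
    a=arc(q,h); j=env.ik(*a); print(q,h,a[0].round(0),None if j is None else j.round(2))
E
```

```text
0.172 200 [563.  27. 256.] [ 0.05  0.58  1.57 -0.06  1.49 -0.47]
0.172 132 [531.  21. 196.] [ 0.05  0.61  1.67 -0.07  1.35 -0.47]
0.6 132 [553.  29. 184.] [ 0.06  0.66  1.62 -0.06  1.36 -0.03]
1 132 [574.  26. 172.] [ 0.05  0.7   1.57 -0.07  1.37  0.36]
1.5 132 [598.  10. 161.] [ 0.03  0.74  1.52 -0.08  1.38  0.84]
2.094 132 [614. -22. 156.] [-0.02  0.76  1.48 -0.1   1.39  1.4 ]
2.15 132 [614. -25. 156.] [-0.02  0.76  1.48 -0.1   1.39  1.45]
2.094 200 [646. -16. 216.] [-0.01  0.73  1.38 -0.09  1.53  1.4 ]
```

All poses are reachable. Approaching the post and gripping it.

Run:
```python
from h import *
env.reach(*arc(.172,205))
a=arc(.172,132); hit=env.move_l(a[0],a[1],rate=90,f_stop=8)
st=env.read_state(); im=viewer.camera("wrist"); cv2.imwrite("pics/w9.png",im); print(hit,st["time_s"],st["force"].round(1))
```

```text
False 19.3833 [ 0.2 -0.2 -0.3]
```

View pics/w9.png

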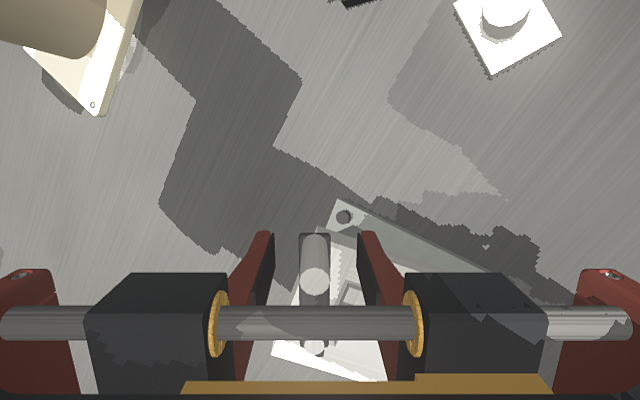

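The post (top at about (315,280)) is centred between the fingers. Gripping and swinging it along the arc.

Run:
```python
from h import *
set_gripper(8); st=env.read_state(); print(st["width"],st["force"].round(1))
for q in np.linspace(.172,1.1,6)[1:]:
    a=arc(q); env.move_l(a[0],a[1],rate=60); st=env.read_state(); print(round(q,2),st["time_s"],st["force"].round(1),st["wrist_torque"].round(2),st["width"].round(1))
im=viewer.camera("wrist"); cv2.imwrite("pics/w10.png",im)
```

```text
13.493682650907445 [ 0.2 -0.4  1.2]Traceback (most recent call last):
  File "<stdin>", line 4, in <module>
AttributeError: 'float' object has no attribute 'round'
```

Run:
```python
from h import *
for q in np.linspace(.172,1.1,6)[1:]:
    a=arc(q); env.move_l(a[0],a[1],rate=60); st=env.read_state(); print(round(q,2),st["time_s"],st["force"].round(1),st["wrist_torque"].round(2),round(st["width"],1))
im=viewer.camera("wrist"); cv2.imwrite("pics/w10.png",im)
```

```text
0.36 20.6083 [ 1.8 -0.5 -0.9] [-0.04 -0.63  0.02] 13.7
0.54 20.95 [ 2.9 -1.1  0.1] [-0.19 -0.6   0.17] 13.2
0.73 21.2917 [ 1.6 -2.8  0.8] [-0.4  -0.52  0.22] 13.4
0.91 21.6333 [ 1.6 -4.4  1.4] [-0.62 -0.49  0.36] 13.1
1.1 21.975 [ 1.4 -5.3  1.4] [-0.81 -0.27  0.43] 13.8
```

View pics/w10.png

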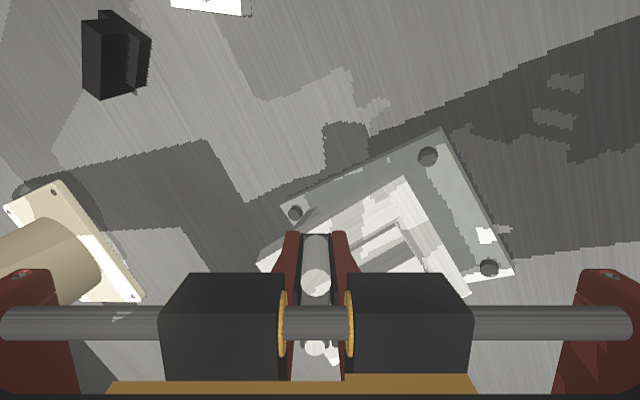

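The latch is following with low forces (about 5 N). Closing the rest of the way, with a force-limited overdrive into the stop.

Run:
```python
from h import *
for q in list(np.linspace(1.1,2.0,6)[1:])+[2.06,2.1,2.15]:
    a=arc(q); h=env.move_l(a[0],a[1],rate=60 if q<=2 else 25,f_stop=None if q<=2 else 15); st=env.read_state(); print(round(q,2),h,st["time_s"],st["force"].round(1),st["wrist_torque"].round(2),round(st["width"],1), np.linalg.norm(st["tool_pos"]-a[0]).round(2))
    if h: break
env.hold(.2); st=env.read_state(); print(st["force"].round(1))
im=viewer.camera("wrist"); cv2.imwrite("pics/w11.png",im);cv2.imwrite("pics/side11.png",viewer.camera("side"))
```

```text
1.28 False 22.3583 [ 0.6 -5.2  1.3] [-0.85 -0.14  0.45] 13.8 0.57
1.46 False 22.6917 [-0.8 -5.4  3.7] [-0.97  0.02  0.46] 13.5 0.62
1.64 False 23.025 [-1.1 -4.9  4.4] [-0.88  0.19  0.52] 13.5 0.68
1.82 False 23.3583 [-1.8 -4.7  4.6] [-0.82  0.29  0.45] 13.0 0.7
2.0 False 23.6917 [-0.7 -3.3  5.6] [-0.68  0.32  0.45] 13.4 0.75
2.06 False 23.9917 [-1.8 -3.9  4.9] [-0.56  0.31  0.4 ] 13.7 0.92
2.1 False 24.2417 [-1.3 -2.7  5.1] [-0.59  0.3   0.34] 13.5 0.99
2.15 True 24.45 [1.  2.3 3.7] [0.16 0.06 0.1 ] 13.3 3.04
[-0.8  3.7  6. ]
```

View pics/w11.png

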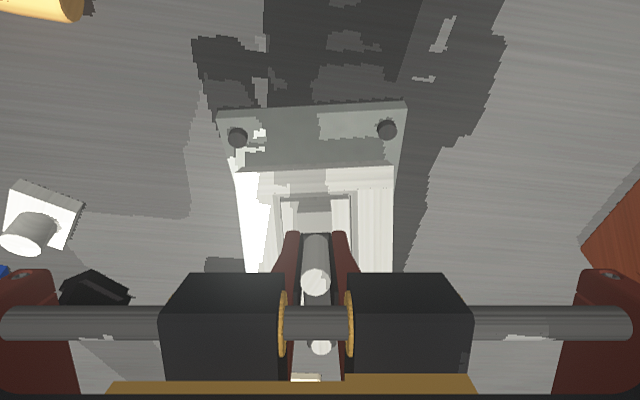

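The force stop triggered just past 2.1, so the latch is at its stop. Releasing, retreating along the post axis, and checking.

Run:
```python
from h import *
st=env.read_state(); Rt=R.from_quat(st["orientation"]).as_matrix(); up=-Rt[:,2]; t=st["tool_pos"]
set_gripper(40); print(env.read_state()["force"].round(1))
env.move_l(t+up*45,rate=80); env.move_l(t+up*110-Rt[:,0]*0,rate=150)
st=env.read_state(); im=viewer.camera("wrist"); cv2.imwrite("pics/w12.png",im); np.save("pics/w12st.npy",np.r_[st["tool_pos"],st["orientation"]])
cv2.imwrite("pics/w12b.png",cv2.resize(im[110:260,250:390],None,fx=4,fy=4,interpolation=cv2.INTER_CUBIC)); print(st["time_s"],st["force"].round(1))
p=viewer.camera_params("wrist");C=p["tool_from_camera"];Tw=np.eye(4);Tw[:3,:3]=R.from_quat(st["orientation"]).as_matrix();Tw[:3,3]=st["tool_pos"]
sd=np.load("pics/seated.npy"); Rs=R.from_quat(sd[3:]).as_matrix(); Pv=sd[:3]+Rs@[-.6,0,95.5]
# camera bias is tool-fixed; here the tool is turned half round
k=cv2.imread("pics/w12b.png"); draw(k,p,Tw@C,Pv,Rs@N,model(2.094),np.array([250,110]),4); draw(k,p,Tw@C,Pv,Rs@N,diemodel(),np.array([250,110]),4,(0,160,0)); cv2.imwrite("pics/w12f.png",k)
```

```text
[-0.4 -0.1 -0.2]
26.6583 [-0.4 -0.   0.3]
```

View pics/w12b.png

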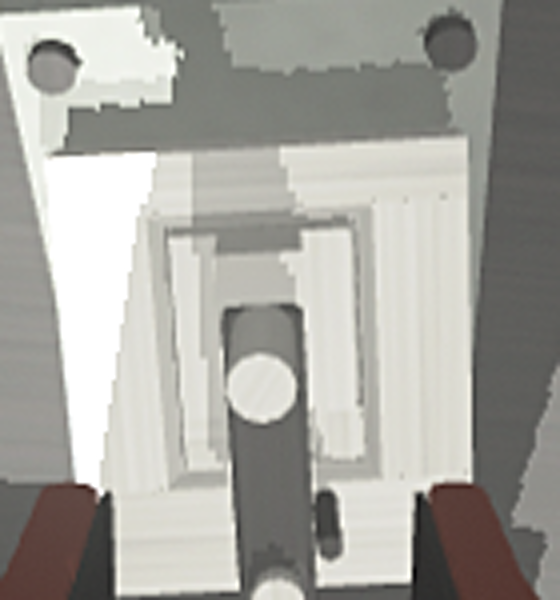

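View pics/w12f.png

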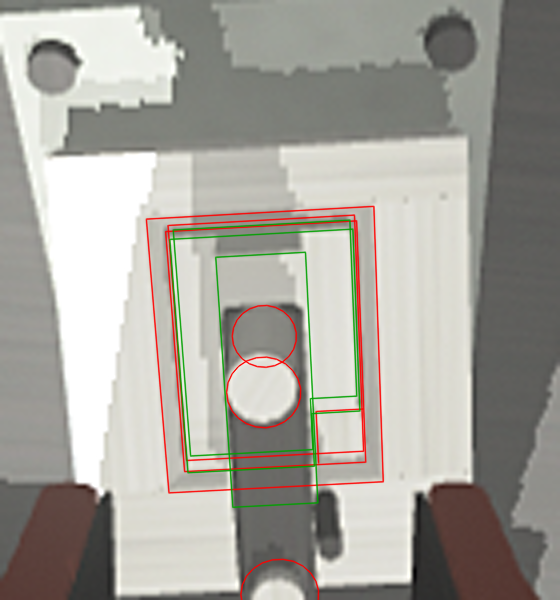

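The latch post top is at (262,388), and the closed model predicts (264,391), so q is about 2.09. The die is flush under the bar. One top view to check the bystanders, then I hand in.

Run:
```python
from h import *
a=viewer.camera("top"); cv2.imwrite("pics/top13.png",a); b=cv2.imread("pics/top0.png")
for n,(u,v) in dict(spare=(262,222),hammer=(250,162),brick=(455,189)).items():
    w=40 if n=="brick" else 18 if n=="spare" else 45
    t=b[v-18:v+18,u-w:u+w]; r=cv2.matchTemplate(a,t,cv2.TM_CCOEFF_NORMED); _,m,_,l=cv2.minMaxLoc(r); print(n,round(m,2),l[0]-(u-w),l[1]-(v-18))
workorder.sign_off(); print(env.read_state()["time_s"])
```

```text
spare 0.64 -50 -61
hammer 0.64 0 0
brick 0.99 0 0
the job is handed in; nothing more can be done
the job is handed in; nothing more can be done
```

View pics/top13.png

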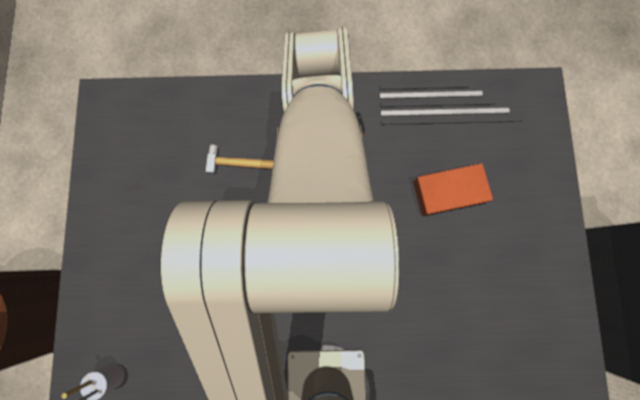

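The die is seated in the pocket with its notch over the key and the latch is closed at its stop. The job was handed in at about 27 s of the 58 s allowed; no verdict is reported.

- **Die:** I gripped it by the rib, carried it over and lowered it along the pocket's normal until it stopped hard. The last image fits put it within about 1 mm of the pocket centre, with its base flush with the face.
- **Latch:** I swung it by its post along the arc. The force stop tripped between 2.10 and 2.15 rad commanded, against the stop at 2.094. After I let go, the post top lay within about 3 enlarged pixels (under 1 mm) of the fully closed position. The gripper was open and well clear, with no force on the tool.
- **Bystanders:** The last top view shows the hammer and fire brick where they were; the arm hid part of the hammer.
- **Not confirmed:** The arm covered the spare in that last top view, so the automatic match on it was false. The last close views from the wrist camera still showed the spare standing, but I did not measure its position. No move registered contact near it.

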